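Fit the sieve plate and set the bead grader's dial by clicks

ROBOT

A 7-joint arm with a two-finger parallel gripper is mounted at the origin on the work surface. World frame = base frame: x ahead of the robot, y to its left, z up, the work surface at z = 0. Lengths are in mm, angles in rad, forces in N, time in s.
With the tool pointing down it reaches from about 400 to 900 mm from the base axis. Payload 5.6 kg.
Tool frame: the origin (TCP) lies midway between the tips of the shut fingers; the grasp point (between the pads) lies 19 mm behind it; x points along the fingers, y is the direction in which the jaws open and shut, and the axes are right-handed (so a half turn about x gives the same grasp; the last joint's range is limited). The gripper opens to 92 mm and grips with 3 to 60 N. Pads are 20 mm wide; open, the fingers measure 128 mm over their backs; the gripper's body (75 mm by 189 mm) begins 69 mm behind the grasp point.
Start: joints at [1.189, 0.468, -0.012, 1.603, 0.006, 1.071, -0.056], TCP at [215.99, -613.072, 214.592] pointing down, gripper open.
Joint ranges: [-2.53, 2.53], [-0.31, 2.02], [-1.57, 1.55], [0.28, 2.44], [-1.29, 4.43], [0.15, 1.84], [-2.92, 2.92]. Speed limits (rad/s): [2.57, 2.57, 3.14, 3.14, 3.14, 3.14, 3.14].

INTERFACE

Orientations are given as a rotation vector (axis times angle).
In Python, from cell import robot, grip, kin, viewer gives the robot as it stands. Calls block until the motion is done:
- robot.movep(position, orientation): joint-space move of the TCP to a pose.
- robot.servo_line(position, feed=150, rotation=None): straight line of the TCP; rotation=None keeps the orientation; feed is the mean speed in mm/s.
- robot.goto_joints(angles): joint-space move.
- grip(opening, newtons=None): opening from 0.0 (shut) to 1.0 (fully open); newtons is the grip in N (None keeps the last); returns when the fingers have stopped.
- robot.hold(seconds).
- kin.ik(position, orientation): joint angles nearest the present ones, or None.
- robot.observe(): the state.
- viewer.read_camera(name): name is "side" or "top" or "wrist"; returns the picture (480x640x3 uint8, red, green, blue); there is no depth.
- viewer.camera_info(name): a dict with "camera_matrix" (3x3 intrinsics, pixels), "R" (3x3) and "t" (3): a world point X has camera coordinates R X + t. Camera axes: x right, y down, z forward; pixel columns grow to the right and rows downward; lengths in mm; the calibration is good to about 2 mm. A picture is of the moment at which its call begins: read the wrist's pose just before it. camera_info takes no time and is no camera call; for the wrist camera it gives the pose at the moment of the call.
A pose or a line that the arm cannot do raises robot.IKError and nothing moves.
- robot.job_done(): hands the job in, once; it reports no verdict.
Trained networks look in the newest picture that a camera, given by its name, has taken for a name from the list of things; names that differ only in an ending like _2 or _b are one class to them, and where a whole thing is asked for, a point or a joint stands for the part that bears it (a point fixed in the world has none). Each returns a list of dicts, best first, with "confidence" (0 to 1); they miss things now and then, are a little off and sometimes report something else, mostly with a low value. They report only what shows in the picture. A call takes as long as a camera call. They do not tell look-alikes from the thing itself.
- viewer.silhouettes(name, camera): "mask" (480x640 bool, what is visible of it).
- viewer.pinpoint(name, camera): "at" ([x, y, z] in mm, in the coordinates of the camera as it stood for that picture, good to about 4 mm: a listed point, or the origin of a listed thing).
The state is a dict: "t": time; "joints": joint angles; "joint_velocities": joint speeds; "joint_torque": joint torques, N m; "tcp_pos": TCP position; "tcp_rot": TCP orientation; "contact_force": force on the tool from outside, world axes, zero at the start; "wrist_torque": the same for the moment, N m; "grip_width": opening from 0.0 (shut) to 1.0 (fully open).
Only numpy, scipy, OpenCV 4.12 (cv2) and the standard library are available. Lean on these libraries where they do the work, as an engineer would, in place of code of your own. Each camera call takes 0.05 s, during which the arm holds its last target.

TASK

Get the bead grader ready: slide the thin perforated sieve plate over the wooden step's edge nearest the robot until it overhangs by about a third, so that it can be pinched there, and lay it (do not drop it) flat on the grader's deck inside the lips. Then turn the grader's dial clockwise to the fifth click counted from off, let go, and leave everything else where it is.

Things in the scene. Friction and masses are not known exactly. Their poses are not given: they have to be found in the camera images.
- plate: The sieve plate: a loose flat perforated steel plate, 110 mm long (its x axis) by 56 mm wide (y) by 3 mm thick, about 100 g, its two ends alike, smooth: it slides easily on the wood under a fingertip pressed on it with some 5 N. It starts lying on the wooden step, long side roughly along the step's x axis. Origin: centre of its underside.
- stand: The fixed wooden display step: 170 mm deep (x axis, pointing away from the robot), 220 mm wide (y), top 60 mm above the table. The plain edge nearest the robot (x = -85 mm) is the one to slide the plate over; a 12 mm high strip runs along the far edge. Origin: centre of its underside. Step and grader change sides (left, right of the robot) between starts.
- grader: The bead grader, fixed to the table: a hull 260 mm long (x axis, pointing away from the robot), 170 mm wide, 60 mm high. On its half nearer the robot stands the narrow deck for the plate. On its far half (x = +15 to +125 mm) a panel with the dial slopes at 30 degrees, facing the robot, from 73 mm high at its near end to 137 mm at its far end. Origin: centre of its underside.
- deck (a point): Middle of the grader's deck top, 88 mm above the table. The plate's underside rests here, its centre over this point, its length along this x axis (away from the robot). 5 mm high lips: one at each end (inner faces 118 mm apart), one each side of the far half (inner faces 64 mm apart). In the near half (x below +10 mm) the deck is 44 mm wide, 28 mm above the hull: room for fingers beside it.
- dial_base: The dial's mounting plate, fixed flat on the sloping panel. Origin on the panel's face, on the dial's axis; x points up the slope (away from the robot), y to the left, z out of the panel along the dial's axis, which leans 30 degrees from vertical towards the robot. Round dot (off) at 105 degrees anticlockwise from x; seven ticks follow clockwise, every 30 degrees.
- dial_grip (a point): Point on the dial's axis at the height to grip, 37 mm out from the panel, 9 mm below the dial's top. The dial is a black skirt 48 mm across (up to 14 mm above the panel) under an upright bar 44 mm long, 14 mm thick, 32 mm high, a white pointer line on one end. Its frame turns with the dial: z outward along the axis, the pointer always 105 degrees anticlockwise from x.
- dial (a joint): Turn of the dial (rad), growing clockwise as seen looking down on the panel. 0 is off, at the anticlockwise stop; the pointer is then at the dot. Seven clicks follow, one per tick, every 0.5236 rad; the fifth is at 2.618, the seventh at the other stop. Springs draw it into the nearest click when released (about 0.1 N m to turn past). Starts at off, first or second click.
- cabochon: Bystander, to be left alone: polished stone dome, 32 mm across, 12 mm high, on the wooden step beside the plate. Origin: centre of its underside.
- stone: Bystander, to be left alone: polished stone dome, 36 mm across, 16 mm high, on the wooden step beside the plate. Origin: centre of its underside.
- bead_jar: Bystander, to be left alone: small closed jar, 40 mm across, 55 mm high, on the table between step and grader. Origin: centre of its underside.
- bangle: Bystander, to be left alone: plain brass bangle lying flat, 68 mm across, 10 mm high, on the table at the left. Origin: centre of its underside.
- bead_dish: Bystander, to be left alone: small white bowl, 70 mm across, 28 mm high, on the table at the right. Origin: centre of its underside.
- ring_box: Bystander, to be left alone: grey covered box, 50 x 50 x 32 mm, on the table at the left. Origin: centre of its underside.
- loupe: Bystander, to be left alone: magnifier lying flat, 40 mm round head with a 45 mm handle, 12 mm high, on the table at the right. Origin: centre of its underside.
Not all that is in view belongs to the job. What is shaped like the plate but orange is not meant.

How it is judged (in metres and radians):
On the way, in this order (a step that is already met when the one before it is completed fails the run):
1. the sieve plate, lying flat on the wooden step, overhangs the step's edge nearest the robot by 25 mm or more (x of plate in the frame of stand below -0.055 m and contact force between plate and stand above 0.05 N and angle between plate's own z axis and vertical below 0.06 rad and z of plate in the frame of stand between 0.057 and 0.0635 m), for 0.2 s.
2. the sieve plate lies flat on the grader's deck inside the lips, the dial not yet turned beyond the second click (x of plate in the frame of deck between -0.007 and 0.007 m and y of plate in the frame of deck between -0.007 and 0.007 m and z of plate in the frame of deck between -0.0025 and 0.0025 m and angle between plate's own z axis and vertical below 0.05 rad and angle between the x axis of plate and the x axis of deck, either way round below 0.14 rad and value of joint dial below 1.35 rad), for 0.2 s.
At the end, for the whole second after the job is handed in: The plate rests flat on the deck inside the lips (centre within 7 mm of the deck point along x and y, height within 2.5 mm, turned less than 8 degrees), the dial stands still at the fifth click (2.618 rad, within 0.13 rad), and nothing moves (x of plate in the frame of deck between -0.007 and 0.007 m and y of plate in the frame of deck between -0.007 and 0.007 m and z of plate in the frame of deck between -0.0025 and 0.0025 m and angle between plate's own z axis and vertical below 0.05 rad and angle between the x axis of plate and the x axis of deck, either way round below 0.14 rad and value of joint dial between 2.488 and 2.748 rad and velocity of joint dial between -0.1 and 0.1 rad/s and linear speed of plate below 0.02 m/s); the robot touches nothing.
It fails at once if a bystander is moved more than 30 mm (distance of any of cabochon, stone, bead_jar, bangle, bead_dish, ring_box, loupe from where it was at the start of the episode above 0.03 m).
It fails at once if the plate falls off to the table (height (world z) of plate below 0.03 m).
It fails at once if the plate is dropped onto the grader: falling free of the fingers faster than 0.45 m/s (contact force between plate and the fingers below 0.01 N and linear speed of plate above 0.45 m/s and horizontal distance between plate and deck below 0.1 m).
It also fails if it takes over 72 s, if anything falls off the work surface, if the arm or the gripper's body presses on something with over 40 N, if the wrist force passes 120 N, or if a joint passes its speed limit or range.

## Working session

There is one attempt and no reset: what is moved stays moved. The work goes in short steps, each a Python script; the robot and the scene stay as the last script left them, time stands still between calls to the robot, and variables do not carry over. Pictures are saved under pics/ and viewed, and the job is handed in when it is done.

```bash
ls; mkdir -p pics
python3 - <<'E'
from cell import robot, grip, kin, viewer
import cv2,numpy as np
s=robot.observe(); print({k:np.round(v,3) for k,v in s.items()})
for c in ["side","top"]:
    im=viewer.read_camera(c); cv2.imwrite(f"pics/{c}0.png",im[:,:,::-1])
    i=viewer.camera_info(c); R=np.array(i["R"]);t=np.array(i["t"]);print(c,np.round(i["camera_matrix"],1).tolist(),np.round(R,3).tolist(),np.round(-R.T@t))
    for n in ["plate","stand","grader","deck","dial_base","dial_grip","cabochon","stone","bead_jar"]:
        for d in viewer.pinpoint(n,c)[:3]:
            p=np.array(d["at"]);print(c,n,round(d["confidence"],2),np.round(R.T@(p-t),1), np.round((np.array(i["camera_matrix"])@p/p[2])[:2]))
E
```

```text
pics
{'t': np.float64(0.0), 'joints': array([ 1.189,  0.468, -0.012,  1.604,  0.006,  1.071, -0.056]), 'joint_velocities': array([-0.001, -0.002, -0.001,  0.001, -0.   ,  0.002, -0.   ]), 'joint_torque': array([ 0.0000e+00, -5.2057e+01, -1.2000e-02, -2.4375e+01, -5.7000e-02,
        1.7000e-02,  0.0000e+00]), 'tcp_pos': array([ 215.785, -612.54 ,  213.639]), 'tcp_rot': array([ 2.038,  0.35 , -2.039]), 'contact_force': array([ 0.608,  0.419, -0.204]), 'wrist_torque': array([-0.012, -0.032,  0.015]), 'grip_width': np.float64(1.002)}
side [[486.7, 0.0, 317.3], [0.0, 486.7, 243.4], [0.0, 0.0, 1.0]] [[-0.788, -0.615, -0.01], [-0.465, 0.607, -0.645], [0.403, -0.504, -0.764]] [ 57. 547. 951.]
side plate 0.75 [ 340.  -206.1    0.4] [417. 253.]
side plate 0.65 [ 507.8 -203.4   58.5] [363. 209.]
side plate 0.59 [ 5.052e+02 -3.690e+01  5.000e-01] [324. 264.]
side stand 0.97 [ 530.5 -246.5   -2.4] [363. 212.]
side grader 0.69 [550.4 230.6  -1.6] [235. 330.]
side deck 0.65 [488.1 219.8  86.5] [254. 321.]
side deck 0.61 [620.6 243.2 105.4] [199. 291.]
side dial_base 0.64 [619.9 239.1 106. ] [201. 
[... 372 characters left out ...]
plate 0.84 [ 503.8 -199.1   62. ] [400. 238.]
top plate 0.8 [ 3.415e+02 -2.017e+02 -3.000e-01] [398. 304.]
top plate 0.68 [509.  -35.4   4.9] [331. 237.]
top stand 0.58 [ 529.7 -247.6    3.7] [416. 228.]
top grader 0.73 [550.7 233.7   0.8] [223. 221.]
top deck 0.89 [488.5 227.8  88.5] [220. 245.]
top dial_base 0.94 [620.9 243.3 105.6] [212. 188.]
top dial_base 0.32 [550.2 234.3  -1.1] [223. 221.]
top dial_grip 0.57 [604.6 243.5 138.6] [210. 194.]
top cabochon 0.44 [ 563.7 -311.9   59.4] [446. 213.]
top stone 0.52 [ 486.5 -321.5   58.7] [451. 245.]
top stone 0.43 [658.1  -8.3   2.6] [320. 178.]
top bead_jar 0.46 [657.9 -10.    3.9] [320. 178.]
top bead_jar 0.25 [619.2 245.7 106. ] [211. 189.]
```

Run:
```python
import cv2
a=cv2.imread("pics/top0.png");cv2.imwrite("pics/top0c.png",cv2.resize(a[130:330,160:520],None,fx=2.2,fy=2.2,interpolation=cv2.INTER_CUBIC))
```

```text
(no output)
```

View pics/top0c.png

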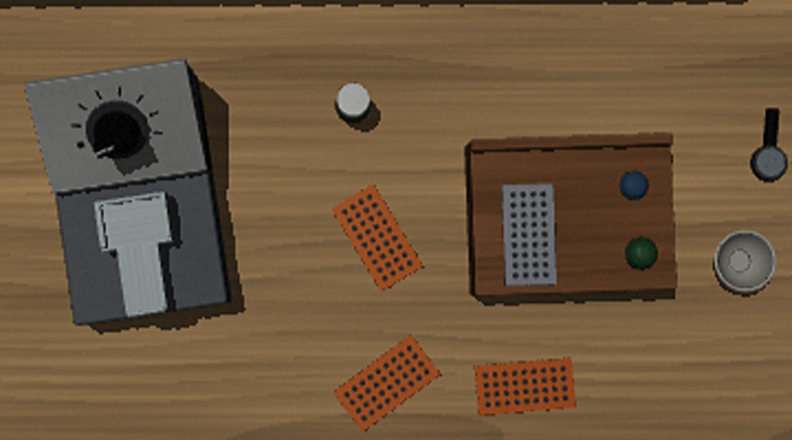

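View pics/side0.png

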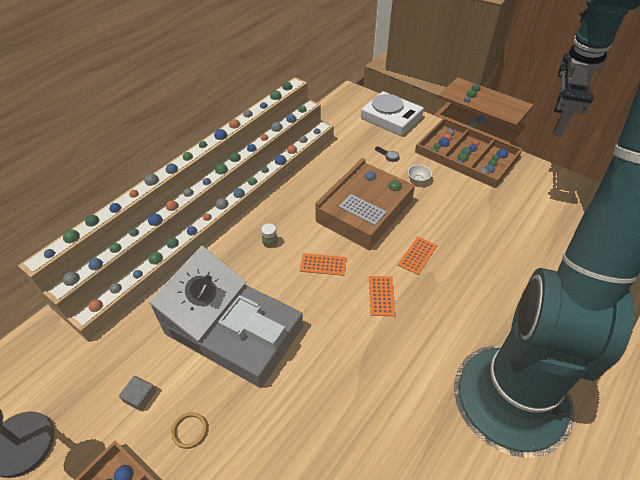

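The sieve plate is the grey one lying on the step, at top px (400,237). The three orange look-alikes on the table, at (331,237), (336,304) and (398,304), are decoys. I'll confirm this up close with the wrist camera.

```bash
cat > h.py <<'E'
from cell import robot, grip, kin, viewer
import cv2,numpy as np
from scipy.spatial.transform import Rotation as Ro
def rot(x,y):
    x=np.array(x,float);x/=np.linalg.norm(x);y=np.array(y,float);y-=x*(x@y);y/=np.linalg.norm(y)
    return Ro.from_matrix(np.c_[x,y,np.cross(x,y)]).as_rotvec()
def down(yaw): # jaw direction at angle yaw in world xy
    return rot([0,0,-1],[np.cos(yaw),np.sin(yaw),0])
def cam(c):
    i=viewer.camera_info(c);return np.array(i["camera_matrix"]),np.array(i["R"]),np.array(i["t"])
def snap(c,f):
    K=cam(c);im=viewer.read_camera(c);cv2.imwrite(f"pics/{f}.png",im[:,:,::-1]);return im,K
def ray(K,px,z):
    k,R,t=K;C=-R.T@t;d=R.T@np.linalg.solve(k,np.array([px[0],px[1],1.]));return C+d*(z-C[2])/d[2]
def proj(K,X):
    k,R,t=K;p=k@(R@np.array(X)+t);return p[:2]/p[2]
def pin(n,c,K):
    out=[]
    for d in viewer.pinpoint(n,c)[:3]:
        w=K[1].T@(np.array(d["at"])-K[2]);out.append((round(d["confidence"],2),np.round(w,1)));
    print(c,n,out);return out
def st():
    s=robot.observe();print("t",round(float(s["t"]),2),np.round(s["tcp_pos"],1),"F",np.round(s["contact_force"],1),"g",round(float(s["grip_width"]),3));return s
E
python3 - <<'E'
from h import *
# yaw choices
for y in (np.pi/2,-np.pi/2): print(kin.ik([500,-215,330],down(y)))
import cell
robot.movep([470,-215,330],down(-np.pi/2)); s=st();print(s["joints"].round(2))
im,K=snap("wrist","w1");print(np.round(-K[1].T@K[2]),K[1].round(2).tolist())
for n in ["plate","stand","cabochon","stone"]: pin(n,"wrist",K)
m=viewer.silhouettes("plate","wrist")
for d in m[:2]:
    M=d["mask"].astype(np.uint8);print(d["confidence"],cv2.minAreaRect(cv2.findNonZero(M)))
E
```

```text
[ 0.93092892  0.26977969 -0.70752726  1.68545937  0.18332021  1.25403519
  1.75465271]
[ 0.53049536  0.20240887 -0.2172868   1.70966156  0.04592625  1.2344859
 -1.26845161]
t 2.77 [ 469.6 -216.   329.7] F [ 0.2 -1.  -0.3] g 0.998
[ 0.56  0.15 -0.22  1.77  0.04  1.22 -1.24]
[ 551. -217.  500.] [[-0.0, -1.0, 0.0], [-0.96, 0.0, 0.29], [-0.29, -0.0, -0.96]]
wrist plate [(0.94, array([343.6, -45.6,   3.7])), (0.93, array([ 338.4, -207.1,    4.7])), (0.93, array([506.9, -33.8,   1.3]))]
wrist stand [(0.65, array([ 529.1, -250.5,    2.1]))]
wrist cabochon [(0.7, array([ 559.2, -315.1,   60.3]))]
wrist stone [(0.6, array([ 485. , -319.6,   60. ]))]
0.95 ((170.76446533203125, 154.6099395751953), (103.12361145019531, 48.843109130859375), 55.939090728759766)
0.87 ((193.1790313720703, 287.03314208984375), (44.54976272583008, 85.7518539428711), 55.491477966308594)
```

View pics/w1.png

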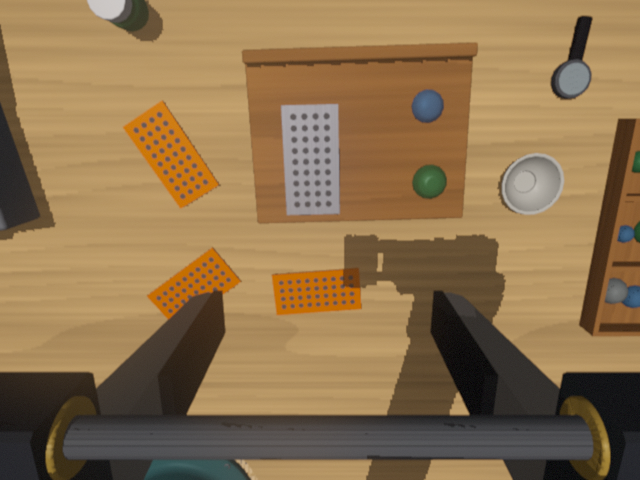

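The wrist view shows the grey plate on the wood, corners about (281,105)-(338,104)-(340,215)-(286,215). The step's near edge runs from (257,222) to (463,218). The orange plates lie on the table. Next I fit the plate and step geometry and confirm with a crop.

Run:
```python
from h import *
im=cv2.imread("pics/w1.png");K=cam("wrist")
cv2.imwrite("pics/w1c.png",cv2.resize(im[30:240,230:490],None,fx=2.8,fy=2.8,interpolation=cv2.INTER_CUBIC))
hsv=cv2.cvtColor(im,cv2.COLOR_BGR2HSV)
m=((hsv[...,1]<60)&(hsv[...,2]>90)).astype(np.uint8);m[:95]=0;m[230:]=0;m[:,:270]=0;m[:,350:]=0
m=cv2.morphologyEx(m,cv2.MORPH_CLOSE,np.ones((9,9)))
c=max(cv2.findContours(m,cv2.RETR_EXTERNAL,cv2.CHAIN_APPROX_NONE)[0],key=cv2.contourArea).reshape(-1,2)
P=np.array([ray(K,p,63)[:2] for p in c],np.float32)
print("plate",cv2.minAreaRect(P))
for p in [(257,222),(463,218),(247,66),(471,60)]: print(p,ray(K,p,60).round(1))
```

```text
plate ((508.2296142578125, -199.41677856445312), (110.33900451660156, 56.77607345581055), 1.3250603675842285)
(257, 222) [ 443.8 -140.4   60. ]
(463, 218) [ 448.  -360.7   60. ]
(247, 66) [ 598.5 -138.4   60. ]
(471, 60) [ 603.7 -354.    60. ]
```

View pics/w1c.png

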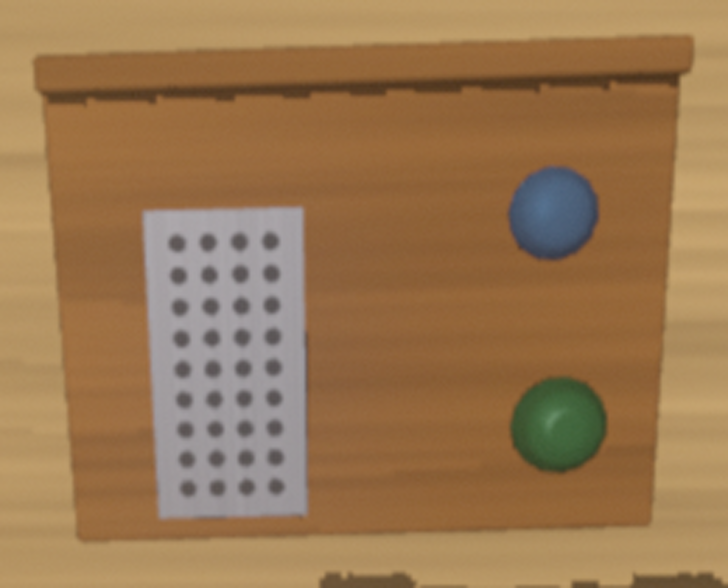

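Confirmed: the grey plate is centred at (508,-199) with yaw 1.3°, and the fitted size of 110×57 mm matches. The step's edge is at x≈445, so I need to slide it about 48 mm.

Run:
```python
from h import *
o=down(-np.pi/2+0.02)
grip(0.0,20)
u=np.array([np.cos(.021),np.sin(.021),0])
p0=np.array([508.2,-199.4,0])+25*u
robot.movep(list(p0+[0,0,90]),o);s=st()
robot.servo_line(list(p0+[0,0,70]),feed=80);robot.hold(0.2);s=st();f0=s["contact_force"][2]
z=70;
while z>55:
    z-=1.0 if z>66 else .5
    robot.servo_line(list(p0+[0,0,z]),feed=30)
    s=robot.observe();f=s["contact_force"][2]-f0
    if f>4: break
robot.hold(.15);s=st();print(z,f,f0,s["tcp_rot"])
```

```text
t 5.39 [ 534.1 -199.5   91.2] F [ 1.4 -0.8  0.2] g 0.005
t 5.99 [ 533.4 -199.    70.3] F [ 0.1  0.2 -0.6] g 0.003
t 8.64 [ 533.3 -198.9   63.5] F [-2.   0.7  5.4] g 0.004
63.0 5.613406817407325 -0.6332140330352614 [ 2.21139371  0.02199268 -2.21117545]
```

```bash
python3 - <<'E'
from h import *
u=np.array([np.cos(.021),np.sin(.021),0])
p0=np.array([508.2,-199.4,0])+25*u; z=63.
for d in [8,16,24,32,40,46]:
    robot.servo_line(list(p0-d*u+[0,0,z]),feed=40)
    f=robot.observe()["contact_force"][2]+.6
    print(d,round(f,1),z)
    if f<4.5: z-=.4
    elif f>8: z-=-.4
robot.hold(.2);st()
im,K=snap("top","top1")
m=viewer.silhouettes("plate","top")
for d in m[:4]:
    M=d["mask"].astype(np.uint8);c=cv2.findNonZero(M).reshape(-1,2)
    P=np.array([ray(K,p,63)[:2] for p in c],np.float32);print(d["confidence"],cv2.minAreaRect(P))
pin("plate","top",K)
E
python3 -c "
import cv2
a=cv2.imread('pics/top1.png');cv2.imwrite('pics/top1c.png',cv2.resize(a[170:300,340:500],None,fx=4,fy=4))"
```

```text
8 6.9 63.0
16 7.3 63.0
24 7.9 63.0
32 7.9 63.0
40 9.4 63.0
46 7.7 63.4
t 10.89 [ 485.6 -200.    63.4] F [-1.1 -0.5  6.9] g 0.006
0.92 ((348.3571472167969, -41.643150329589844), (55.92864227294922, 108.21833038330078), 35.04410934448242)
0.67 ((341.24029541015625, -177.32467651367188), (74.13211822509766, 52.35165786743164), 89.6565933227539)
0.58 ((431.78277587890625, -193.71231079101562), (38.28973388671875, 47.82076644897461), 89.65625)
top plate [(0.85, array([342.9, -40.8,   2.5])), (0.83, array([508.5, -37.2,   3.4])), (0.74, array([ 462.1, -199.5,   60.7]))]
```

View pics/top1c.png

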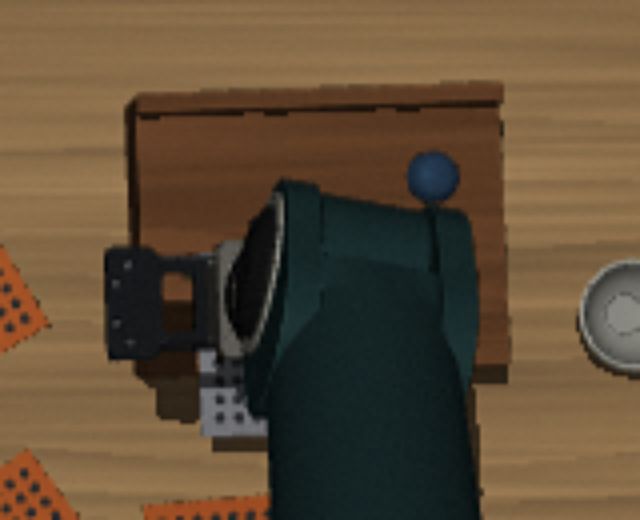

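The plate followed the finger and now overhangs the edge at top px ~(398,270). I'll lift off and measure it from the wrist.

Run:
```python
from h import *
s=st();p=s["tcp_pos"]
robot.servo_line([p[0],p[1],100],feed=100)
grip(1.0)
robot.movep([430,-200,220],down(-np.pi/2+0.02));robot.hold(.2);st()
im,K=snap("wrist","w2");np.savez("w2.npz",*K)
im=im[:,:,::-1]
hsv=cv2.cvtColor(np.ascontiguousarray(im),cv2.COLOR_BGR2HSV)
m=((hsv[...,1]<60)&(hsv[...,2]>110)).astype(np.uint8)
m=cv2.morphologyEx(m,cv2.MORPH_CLOSE,np.ones((15,15)))
for c in sorted(cv2.findContours(m,cv2.RETR_EXTERNAL,cv2.CHAIN_APPROX_NONE)[0],key=cv2.contourArea)[-3:]:
    P=np.array([ray(K,p,63)[:2] for p in c.reshape(-1,2)],np.float32)
    print("plate",cv2.minAreaRect(P),cv2.boundingRect(c))
```

```text
t 11.04 [ 485.6 -199.9   63.4] F [-0.9 -0.2  7.6] g 0.004
t 13.72 [ 429.7 -199.6  218.5] F [-0.4 -1.1  0.6] g 0.999
plate ((492.8406677246094, -70.9881591796875), (40.250953674316406, 29.94992446899414), 30.775224685668945) (145, 105, 44, 68)
plate ((479.7403869628906, -413.4189147949219), (62.0645637512207, 44.2324333190918), 13.338719367980957) (580, 121, 60, 83)
plate ((462.1435546875, -201.12307739257812), (110.12227630615234, 56.60702896118164), 1.3104248046875) (292, 108, 77, 144)
```

View pics/w2.png

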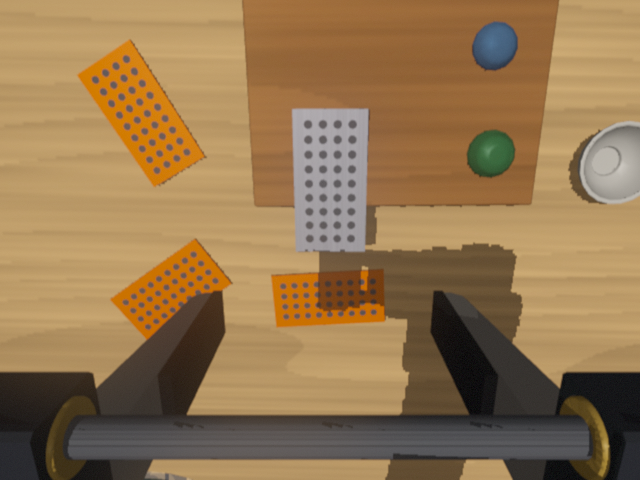

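The plate is now at (462.1,-201.1) with yaw 1.3°, overhanging by about 38 mm (its near end is at row 251, the step edge at row 205). Next I pinch the overhang across its width.

Run:
```python
from h import *
a=.023;u=np.array([np.cos(a),np.sin(a),0])
g=np.array([462.1,-201.1,0])-36*u; o=down(-np.pi/2+a)
robot.movep(list(g+[0,0,110]),o)
robot.servo_line(list(g+[0,0,42.5]),feed=90);robot.hold(.1);st()
grip(0.55,35);st()
```

```text
t 15.29 [ 426.6 -202.1   43.1] F [-0.2 -0.1  0.1] g 0.998
t 15.95 [ 426.1 -201.9   42.5] F [-0.2 -0.1  0.5] g 0.595
```

Run:
```python
from h import *
grip(0.3,40);s=st();p=s["tcp_pos"]
robot.servo_line([p[0],p[1],p[2]+100],feed=100);robot.hold(.1);st()
im,K=snap("wrist","w3");np.savez("w3.npz",*K)
snap("side","s3")
a=cv2.imread("pics/s3.png");cv2.imwrite("pics/s3c.png",cv2.resize(a[130:300,320:520],None,fx=3.5,fy=3.5))
```

```text
t 16.17 [ 426.1 -202.    42.5] F [0.3 0.4 0.7] g 0.593
t 17.42 [ 425.6 -201.7  141.8] F [ 0.5 -0.9 -1.3] g 0.593
```

View pics/w3.png

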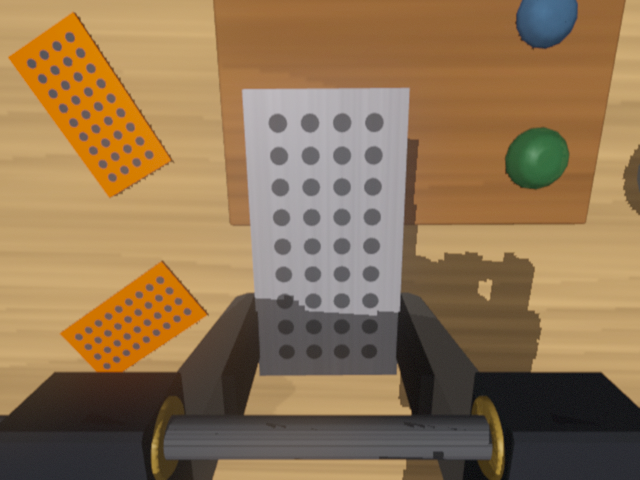

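View pics/s3c.png

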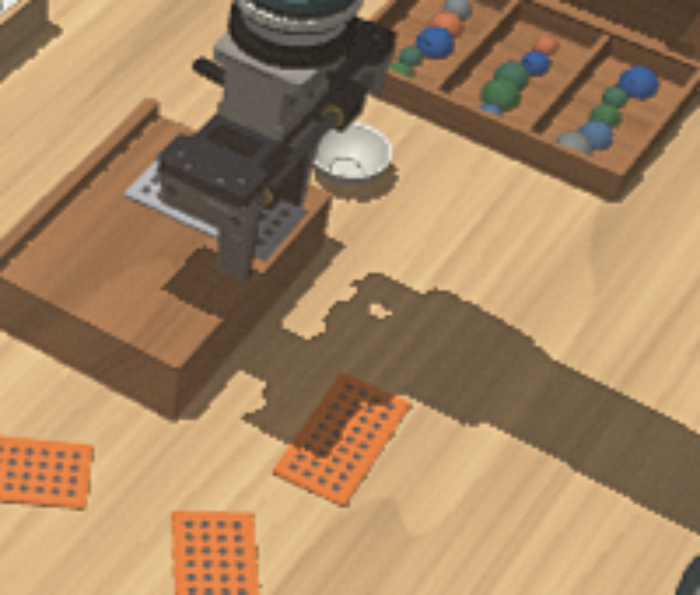

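The plate is held: far corners at (243,89) and (409,88), near corners at (261,375) and (397,375). I'll solve its pose in the tool frame with PnP to check for droop.

```bash
cat > pnp.py <<'E'
from h import *
def platepose(K,px,Rt,pt):
    k,R,t=K
    obj=np.array([[55,28,3],[55,-28,3],[-55,-28,3],[-55,28,3]],float)
    ok,rv,tv=cv2.solvePnP(obj,np.array(px,float),k,None)
    err=np.abs(cv2.projectPoints(obj,rv,tv,k,None)[0].reshape(-1,2)-px).max()
    Rp=R.T@cv2.Rodrigues(rv)[0];pp=R.T@(tv.ravel()-t)
    print("plate world",pp.round(1),"axes x",Rp[:,0].round(3),"z",Rp[:,2].round(3),"err",err.round(2));return Rp,pp
E
python3 - <<'E'
from pnp import *
f=np.load("w3.npz");K=[f[k] for k in f.files]
s=st();Rt=Ro.from_rotvec(s["tcp_rot"]).as_matrix();pt=s["tcp_pos"]
Rp,pp=platepose(K,[(243,89),(409,88),(397,375),(261,375)],Rt,pt)
print("in tool",(Rt.T@(pp-pt)).round(1))
print("expected world top-of plate z",pt[2]+19)
E
```

```text
t 17.52 [ 425.8 -201.8  141.9] F [ 0.4 -0.4 -0.6] g 0.595
plate world [ 461.4 -201.3  158.4] axes x [ 0.999  0.033 -0.017] z [0.017 0.013 1.   ] err 0.68
in tool [-16.4   0.4 -35.6]
expected world top-of plate z 160.94424436900437
```

Run:
```python
from h import *
s=st();p=s["tcp_pos"]
robot.servo_line([p[0],p[1],250],feed=200)
o=down(-np.pi/2+.11)
print(kin.ik([450,225,110],o))
robot.movep([440,100,290],o);robot.hold(.2);st()
im,K=snap("wrist","w4");np.savez("w4.npz",*K)
for n in ["deck","grader","dial_base","dial_grip"]: pin(n,"wrist",K)
```

```text
t 17.52 [ 425.8 -201.8  141.9] F [ 0.4 -0.4 -0.6] g 0.595
[ 0.06759018  0.48655351 -0.73473226  2.00690371  0.44655879  0.81224566
 -2.38528394]
t 19.57 [440.2  98.8 289.7] F [ 0.4  0.6 -0.9] g 0.593
wrist deck [(0.63, array([485.1, 223.6,  84. ]))]
wrist grader [(0.6, array([ 5.471e+02,  2.303e+02, -1.000e-01]))]
wrist dial_base [(0.38, array([476.3, 101. , 303.8]))]
wrist dial_grip []
```

View pics/w4.png

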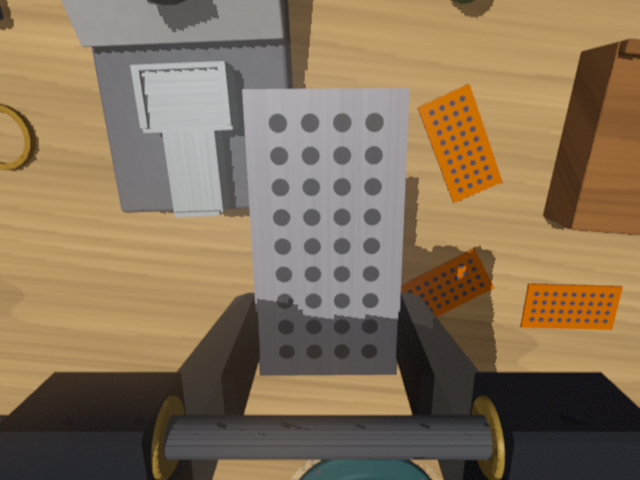

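Deck (light T) is visible at px (131..238, 62..216), left of the held plate. I'll enlarge it for the corners.

Run:
```python
import cv2
a=cv2.imread("pics/w4.png");cv2.imwrite("pics/w4c.png",cv2.resize(a[50:225,110:260],None,fx=4,fy=4,interpolation=cv2.INTER_CUBIC)[:600])
cv2.imwrite("pics/w4c.png",cv2.resize(a[52:222,110:260],None,fx=3.5,fy=3.5,interpolation=cv2.INTER_CUBIC))
```

```text
(no output)
```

View pics/w4c.png

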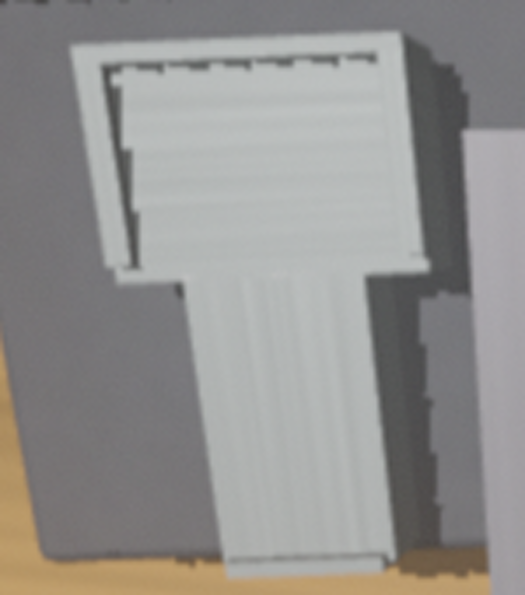

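Run:
```python
from h import *
f=np.load("w4.npz");K=[f[k] for k in f.files]
def r(x,y,z):
    return ray(K,(110+x/3.5-.4,52+y/3.5-.4),z)[:2].round(1)
for n,p,z in [("far outL",(70,47),93),("far outR",(403,33),93),("far inL",(102,65),93),("far inR",(377,53),93),
 ("sideL end out",(107,267),93),("sideR end out",(428,260),93),("narrow L far",(187,285),88),("narrow L near",(222,560),88),("narrow R far",(366,277),88),("narrow R near",(395,557),88),
 ("near in L",(228,562),93),("near in R",(383,557),93),("near out L",(228,578),93),("near out R",(385,570),93)]: print(n,r(*p,z))
```

```text
far outL [543.9 269.5]
far outR [555.1 193.6]
far inL [540.8 262.2]
far inR [550.2 199.3]
sideL end out [495.7 262. ]
sideR end out [505.6 185.8]
narrow L far [493.2 244.9]
narrow L near [425.4 236.3]
narrow R far [499.7 201.6]
narrow R near [431.  192.2]
near in L [426.4 233. ]
near in R [431.9 194. ]
near out L [422.2 233. ]
near out R [428.6 193.4]
```

Deck: the inner lip faces measure 117.7 mm apart against 118 nominal. Centre is (487.3,222.1), yaw 8.3°. Now I lower the plate.

Run:
```python
from h import *
a=.145;u=np.array([np.cos(a),np.sin(a),0]);v=np.array([-u[1],u[0],0])
T=np.array([487.3,222.1,0])-35.7*u+.3*v; o=down(-np.pi/2+a)
robot.movep(list(T+[0,0,140]),o);print(robot.observe()["joints"].round(2))
robot.servo_line(list(T+[0,0,95]),feed=80)
robot.servo_line(list(T+[0,0,78]),feed=50);robot.hold(.2);s=st();f0=s["contact_force"][2]
z=78
while z>69:
    z-=.75
    robot.servo_line(list(T+[0,0,z]),feed=25)
    f=robot.observe()["contact_force"][2]-f0
    if f>3: break
robot.hold(.1);s=st();print(z,f)
im,K=snap("wrist","w5");np.savez("w5.npz",*K)
```

```text
[ 0.    0.4  -0.62  1.99  0.31  0.84 -2.22]
t 22.01 [452.1 217.3  78.2] F [ 0.4 -0.1 -0.9] g 0.591
t 24.86 [452.1 217.3  70.5] F [-2.1 -1.1  6.4] g 0.597
69.75 9.043013755232835
```

View pics/w5.png

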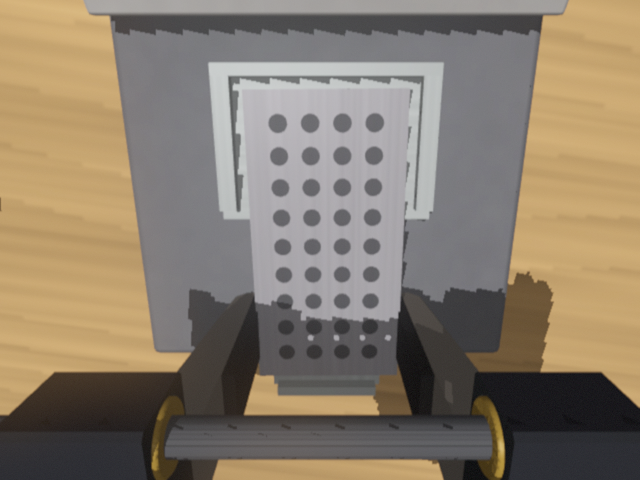

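The plate sits between the lips: its far edge is at row 89 with the lip's inner edge at about row 80, there is a gap on both sides, and the near lip at row 380 is clear of its near edge at 375. The fingers feel contact at the expected height, so I release.

Run:
```python
from h import *
s=st();p=s["tcp_pos"]
robot.servo_line([452.1,217.3,71.0],feed=20)
grip(0.66);grip(0.85);robot.hold(.1);st()
robot.servo_line([452.1,217.3,190],feed=150);robot.hold(.15)
im,K=snap("wrist","w6");np.savez("w6.npz",*K);s=st();print(s["joints"].round(2))
for n in ["plate","deck","dial_base","dial_grip"]: pin(n,"wrist",K)
```

```text
t 24.91 [452.1 217.3  70.5] F [-1.4 -1.9  7.3] g 0.592
t 26.01 [452.1 217.3  71. ] F [-0.4  0.4 -0.2] g 0.85
t 27.15 [451.6 217.1 189.1] F [0.2 0.3 0.3] g 0.851
[ 0.04  0.33 -0.66  1.95  0.25  0.94 -2.16]
wrist plate [(0.85, array([342.8, -43.2,   2.8])), (0.78, array([511.9, -38.4,   2.9])), (0.77, array([490.9, 223.6,  86.5]))]
wrist deck []
wrist dial_base []
wrist dial_grip []
```

View pics/w6.png

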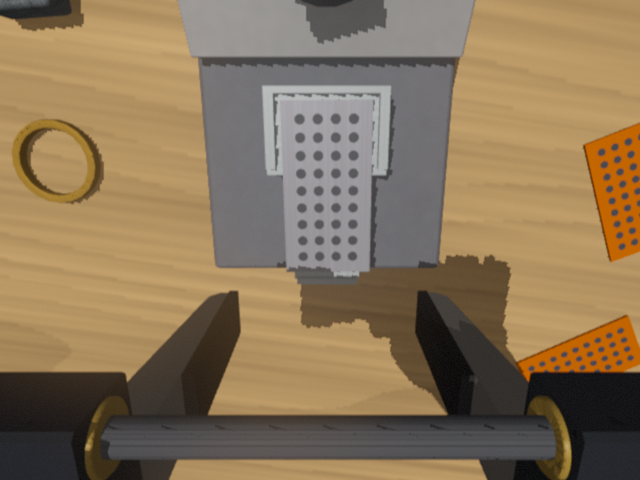

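Run:
```python
from pnp import *
f=np.load("w6.npz");K=[f[k] for k in f.files]
c=[(280,97),(371,97),(368,271),(287,271)]
Rp,pp=platepose(K,c,None,None)
P=np.array([ray(K,p,91)[:2] for p in c]);print(P.round(1),P.mean(0).round(1))
a=.145;R2=np.array([[np.cos(a),np.sin(a)],[-np.sin(a),np.cos(a)]]);print("in deck",R2@(P.mean(0)-[487.3,222.1]))
a=cv2.imread("pics/w6.png");cv2.imwrite("pics/w6c.png",cv2.resize(a[75:290,240:420],None,fx=2.7,fy=2.7,interpolation=cv2.INTER_CUBIC))
```

```text
plate world [488.8 222.7  87.2] axes x [ 0.986  0.153 -0.062] z [0.058 0.034 0.998] err 1.5
[[539.3 258.2]
 [547.2 204.3]
 [437.4 186.9]
 [429.5 241.1]] [488.3 222.6]
in deck [1.10638102 0.3556222 ]
```

View pics/w6c.png

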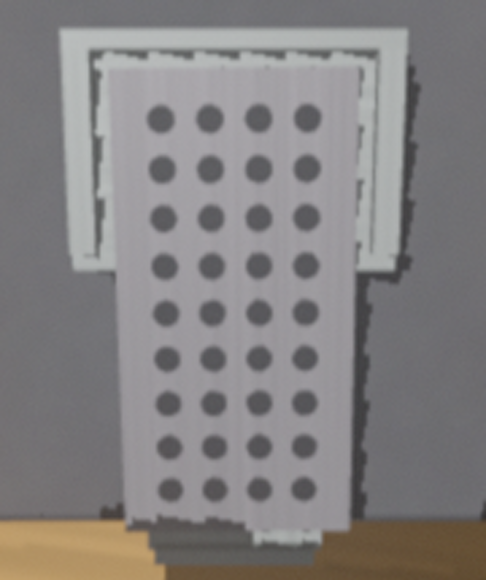

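The plate is within about 1 mm of the deck centre. Next is the dial: I check the reachable wrist ranges and look at it along its axis.

```bash
cat >> h.py <<'E'
A=.145
UX=np.array([np.cos(A)*np.cos(np.pi/6),np.sin(A)*np.cos(np.pi/6),.5]);N=np.array([-.5*np.cos(A),-.5*np.sin(A),np.cos(np.pi/6)]);UY=np.cross(N,UX)
DB=np.array([620.7,241.6,105.7])
def dialrot(deg):
    r=np.radians(deg);return rot(-N,np.cos(r)*UX+np.sin(r)*UY)
E
python3 - <<'E'
from h import *
for out in (18,80):
  for d in range(-180,225,15):
    q=kin.ik(list(DB+out*N),dialrot(d));print(out,d,None if q is None else q.round(2))
E
```

```text
18 -180 [-1.05  0.48  0.67  2.11 -0.63  0.18 -2.92]
18 -165 [-1.05  0.48  0.66  2.11 -0.62  0.18 -2.67]
18 -150 [-1.05  0.48  0.66  2.11 -0.62  0.18 -2.41]
18 -135 [-0.88  0.44  0.45  2.1   0.01  0.15 -2.74]
18 -120 [-0.88  0.44  0.45  2.1   0.01  0.15 -2.48]
18 -105 [-0.7   0.42  0.22  2.09  0.55  0.18 -2.73]
18 -90 [-0.42  0.42 -0.11  2.07  0.97  0.28 -2.83]
18 -75 [-0.34  0.43 -0.21  2.06  1.05  0.31 -2.63]
18 -60 [-0.27  0.44 -0.3   2.06  1.11  0.34 -2.42]
18 -45 [-0.19  0.45 -0.39  2.05  1.16  0.38 -2.19]
18 -30 [-0.13  0.47 -0.47  2.05  1.21  0.41 -1.96]
18 -15 [-0.07  0.49 -0.55  2.05  1.25  0.44 -1.72]
18 0 [-0.02  0.5  -0.61  2.04  1.28  0.47 -1.48]
18 15 [ 0.03  0.52 -0.67  2.04  1.31  0.5  -1.23]
18 30 [ 0.07  0.54 -0.72  2.04  1.34  0.53 -0.98]
18 45 [ 0.1   0.56 -0.77  2.04  1.36  0.55 -0.72]
18 60 [ 0.13  0.57 -0.81  2.03  1.38  0.58 -0.47]
18 75 [ 0.16  0.59 -0.85  2.03  1.4   0.61 -0.21]
18 90 [ 0.19  0.61 -0.89  2.03  1.41  0.63  0.04]
18 105 [ 0.33  0.74 -1.11  2.02  1.52  0.8   0.29]
18 120 [ 0.33  0.74 -1.11  2.02  1.52  0.8   0.55]
18 135 [ 0.33  0.74 -1.11  2.02
[... 949 characters left out ...]
 0.12  0.4  -0.78  2.07  1.11  0.53 -1.07]
80 30 [ 0.15  0.42 -0.82  2.07  1.14  0.55 -0.82]
80 45 [ 0.19  0.43 -0.87  2.07  1.17  0.57 -0.58]
80 60 [ 0.22  0.45 -0.91  2.06  1.19  0.6  -0.33]
80 75 [ 0.25  0.47 -0.96  2.06  1.22  0.62 -0.08]
80 90 [ 0.28  0.49 -1.    2.06  1.24  0.65  0.17]
80 105 [ 0.46  0.72 -1.32  2.05  1.44  0.91  0.36]
80 120 [ 0.46  0.72 -1.32  2.05  1.44  0.91  0.62]
80 135 [ 0.46  0.72 -1.32  2.05  1.44  0.91  0.88]
80 150 [ 0.46  0.72 -1.32  2.05  1.44  0.91  1.14]
80 165 [-1.55  0.66  1.35  2.16 -1.19  0.54 -2.7 ]
80 180 [-1.44  0.48  1.13  2.16 -0.87  0.36 -2.71]
80 195 [-1.26  0.37  0.87  2.15 -0.4   0.27 -2.87]
80 210 [-1.15  0.33  0.72  2.14 -0.14  0.25 -2.85]
```

Run:
```python
from h import *
robot.servo_line([480,220,290],feed=250)
robot.movep(list(DB+130*N),dialrot(90))
q=kin.ik(list(DB+110*N),dialrot(150));print(q)
robot.goto_joints(q)
q=kin.ik(list(DB+110*N),dialrot(195));print(q)
robot.goto_joints(q);robot.hold(.2);st()
im,K=snap("wrist","w7");np.savez("w7.npz",*K)
for n in ["dial_base","dial_grip"]: pin(n,"wrist",K)
print(proj(K,DB),proj(K,DB+46*N))
snap("side","s7")
```

```text
[ 0.42873829  0.5244513  -1.20862605  2.06630938  1.24476868  0.75513981
  1.23198429]
[ 0.47283501  0.59278243 -1.29503284  2.06472512  1.30511869  0.82984653
  1.98887422]
t 31.81 [566.3 233.6 201.1] F [0.1 0.7 0.1] g 0.847
wrist dial_base [(0.65, array([616.7, 242.5, 103. ]))]
wrist dial_grip [(0.78, array([598.7, 241. , 136.8]))]
[326.83678255 241.32683359] [326.65193785 263.36587504]
```

View pics/w7.png

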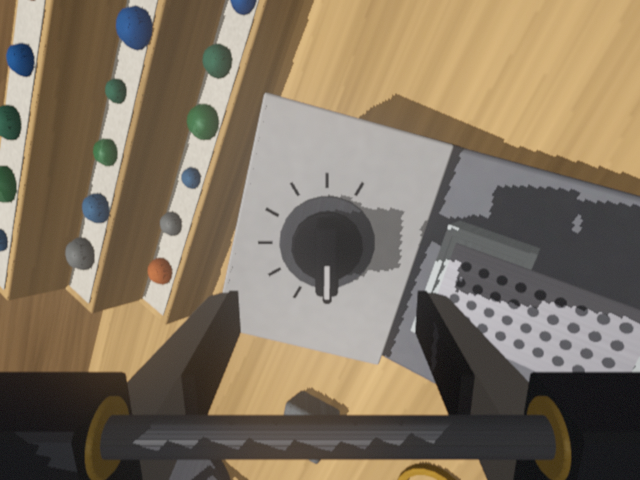

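View pics/s7.png

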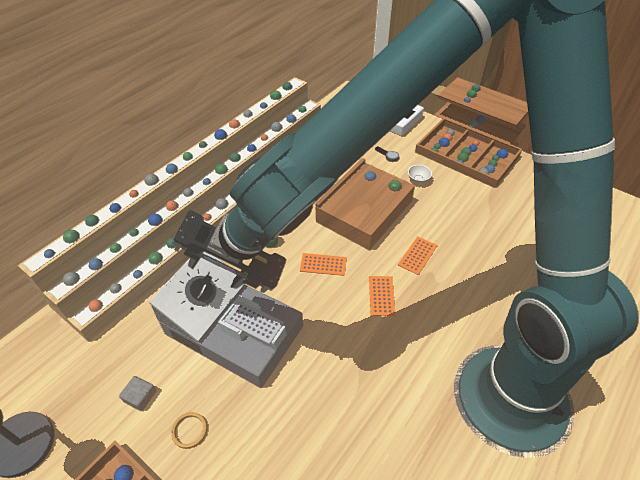

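The projected dial_base (326.8,241) coincides with the skirt centre (327,240). The pointer points straight down at (327,300), covering the dot, so the dial is at off. The ticks then run clockwise: 1 (297,292), 2 (273,271), 3 (265,242), 4 (272,211), 5 (295,188). So I turn it 150°.

Run:
```python
from h import *
robot.servo_line(list(DB+50*N),feed=100)
robot.servo_line(list(DB+19*N),feed=50);robot.hold(.1);s=st();print(s["joints"].round(2))
grip(0.0,25);s=st();print(s["wrist_torque"].round(2))
```

```text
t 33.62 [611.3 240.4 122.4] F [ 0.8  0.1 -0. ] g 0.853
[ 0.33  0.74 -1.11  2.02  1.52  0.8   1.86]
t 34.61 [611.9 240.5 122.6] F [ 2.9  1.6 -0.5] g 0.149
[ 0.29 -0.04  0.13]
```

Run:
```python
from h import *
P=list(DB+19*N)
for d in np.arange(185,44,-10):
    q=kin.ik(P,dialrot(d)); c=robot.observe()["joints"]
    if q is None or np.abs(q-c).max()>.5: print("jump",d,q,c);break
    robot.goto_joints(q)
    if d%30==15: s=robot.observe();print(d,s["tcp_pos"].round(1),s["contact_force"].round(1),s["wrist_torque"].round(2),round(float(s["t"]),1))
s=st();print(s["joints"].round(2))
R=Ro.from_rotvec(s["tcp_rot"]).as_matrix();print("jaw deg",np.degrees(np.arctan2(R[:,1]@UY,R[:,1]@UX)))
```

```text
165 [611.5 240.5 122.3] [ 4.2  2.3 -0.4] [ 0.54 -0.24  0.2 ] 35.5
135 [611.2 240.6 122.2] [ 3.3  4.3 -1.6] [ 0.8  -0.13  0.41] 36.4
105 [610.9 241.  122.1] [ 4.3  4.3 -2.1] [ 0.94 -0.13  0.45] 37.2
75 [610.9 241.4 122.1] [ 4.2  4.5 -3.3] [ 1.06 -0.16  0.54] 38.1
45 [611.1 241.7 122.2] [ 5.   6.1 -3.4] [ 1.2  -0.24  0.66] 39.0
t 38.98 [611.1 241.7 122.2] F [ 5.   6.1 -3.4] g 0.147
[ 0.32  0.73 -1.1   2.02  1.51  0.78 -0.75]
jaw deg 45.43795750051911
```

Now I release, back straight out along the axis, and look.

Run:
```python
from h import *
grip(0.8);robot.hold(.2)
robot.servo_line(list(DB+130*N),feed=120);robot.hold(.2);st()
im,K=snap("wrist","w8")
q=kin.ik([420,60,330],down(-np.pi/2));print(q)
```

```text
t 41.43 [556.3 232.2 217.7] F [0.  0.5 0.6] g 0.801
[ 1.10309308  0.06688073 -1.32703694  1.91282775  0.06928549  1.21338836
 -1.81848887]
```

View pics/w8.png

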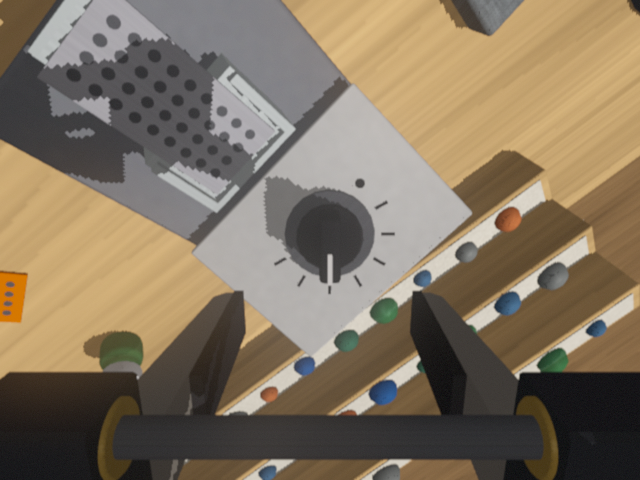

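The dot is at (360,183), and tick 5 at (330,289) lines up with the pointer. The jaws are clear. I'll back away and check the plate once more.

Run:
```python
from h import *
robot.servo_line(list(DB+170*N),feed=150)
robot.movep([400,60,330],down(np.pi/2));robot.hold(.2);st()
im,K=snap("top","t9")
pin("plate","top",K);pin("deck","top",K);snap("side","s9")
a=cv2.imread("pics/t9.png")[150:290,160:300];b=cv2.imread("pics/s9.png")[240:390,140:310]
cv2.imwrite("pics/c9.png",np.hstack([cv2.resize(a,(390,390),interpolation=2),cv2.resize(b,(400,390),interpolation=2)]))
```

```text
t 43.71 [399.9  60.  329.5] F [-0.1  0.8 -0.4] g 0.8
top plate [(0.92, array([343.6, -42.3,   5.4])), (0.74, array([486. , 223.1,  89.4])), (0.7, array([506.4, -37.4,   3.9]))]
top deck [(0.79, array([482.6, 224.4,  87.3]))]
```

View pics/c9.png

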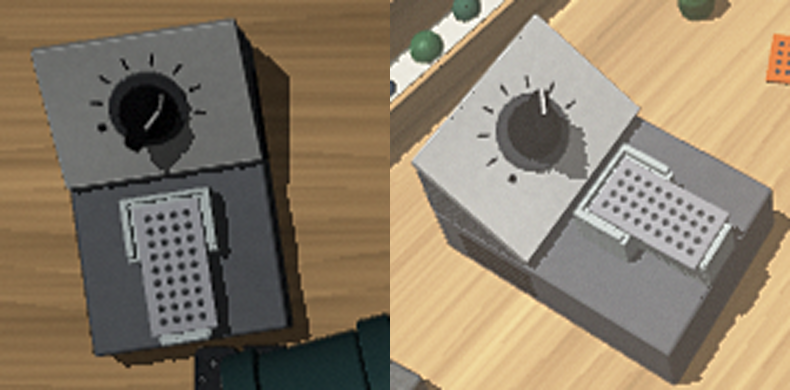

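Both views show the plate flat inside the lips, with the near lip visible beyond its end. The pointer is on the fifth tick and the robot is clear. Handing in.

```bash
python3 -c "
from h import *
robot.job_done();st()"
```

```text
the job is handed in; nothing more can be done
the job is handed in; nothing more can be done
```

The sieve plate lies flat on the grader's deck and the dial is at the fifth click. I handed the job in at about 44 s of the 72 s allowed; the hand-in reports no verdict.

- **Plate on the step:** I slid it with about 5–9 N of fingertip pressure until it overhung the near edge by about 38 mm. I then pinched it across its width and carried it over.
- **Plate on the deck:** I set it down until the force rose 9 N at the expected height, then opened the fingers. The wrist picture put it about 1 mm from the deck centre. The last top and side pictures show it flat between the lips.
- **Dial:** It started at off. I turned it 150° clockwise and let go, and the pointer lined up with the fifth tick in the wrist view; the last top and side pictures agree.
- **Bystanders and decoys:** I did not touch any of them, and none looked moved in the pictures. I did not measure their positions again.

**Checks that disagreed:**
- After release, the single-picture pose fit read about 3.5° of plate tilt. That is over the 0.05 rad limit, but the fit was poor (1.5 px error). The set-down height and both outside views indicate it is level.
- The last top-camera detection put the deck point about 5 mm nearer the robot than my lip measurement. The lips measured 117.7 mm apart against 118 mm nominal, so I trusted that.

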